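# Take the strainer cover off the fountain pump for cleaning

## Robot

A 6-joint arm with a two-finger parallel gripper is mounted at the origin on the work surface. World frame = base frame: x ahead of the robot, y to its left, z up, the work surface at z = 0. Lengths are in mm, angles in rad, forces in N, time in s.
With the tool pointing down it reaches from about 350 to 875 mm from the base axis. Payload 4.2 kg.
Tool frame: the origin (TCP) lies midway between the tips of the shut fingers; the grasp point (between the pads) lies 19 mm behind it; x points along the fingers, y is the direction in which the jaws open and shut, and the axes are right-handed (so a half turn about x gives the same grasp; the last joint's range is limited). The gripper opens to 85 mm and grips with 20 to 120 N. Pads are 22 mm wide; open, the fingers measure 114 mm over their backs; the gripper's body (76 mm by 85 mm) begins 54 mm behind the grasp point. The pads swing forward as they close: fully open they stand 13 mm farther back than shut.
Start: joints at [1.397, 0.385, 0.008, 0, -1.194, -0.259], TCP at [262.1, 567.365, 231.312] pointing down, gripper open.
Joint ranges: [-3.14, 3.14], [-1.21, 2.06], [-1.07, 1.41], [-3.16, 2.05], [-2.99, -0.16], [-3.1, 3.1]. Speed limits (rad/s): [2.79, 2.79, 3.14, 3.14, 3.14, 3.14].

## Interface

Orientations are given as a unit quaternion [x, y, z, w].
In Python, from bench import readout, imaging, arm gives the robot as it stands.
- The arm moves only by the tool arm_command, never from a script. Its argument "increments" is a list of rows, each a list of 3 entries, a list of its own where there are three numbers: the turn, a rotation vector about the world's x, y, z in degrees, then the shift along the world's x, y, z in mm, then the closure, from 0 (fully open) to 1 (shut). In form: [[[ax, ay, az], [tx, ty, tz], fingers], ...]. A call has exactly 5 rows; each row is the pose to reach, as a shift and turn from the pose measured when the call began; what a row does not reach only later rows make up. A row lasts 1/10 s, in which the tool goes at most 50 mm and 8.59 degrees, less where a joint would pass 70% of its speed; a pose out of reach is approached as far as the arm can. A call with a gripper value outside its range is refused whole. The fingers move at their own pace and stop on an object; the grip force is fixed at half the most. Time passes only in rows, so rows that repeat a pose let the fingers close, or fill a call up. It gives the time, the measured TCP pose, the force and the opening at its end, in the units of the state.
- readout.read_state(): the state, without advancing time (a new reading comes with each control period).
- imaging.get_image(name): name is "scene" or "side" or "wrist"; returns (picture, depth): 400x640x3 uint8, blue, green, red; 400x640 float32, mm along the optical axis (not along the pixel's ray), 0 where there is no reading.
- imaging.camera_info(name): a dict with "vfov" (degrees; the focal length in pixels is half the picture's height over the tangent of half this angle, whatever the lens; pixels are square), "cx", "cy" (the principal point, pixels), "D" ([k1, k2, p1, p2, k3] as OpenCV has them; the pictures are not rectified), "eye" and "rotation" of the camera in the world; the wrist camera has in their place "T_tool_cam" (4x4, takes a point from camera to tool coordinates, whose origin is the TCP and whose axes are the tool frame's). Camera axes: x right, y down, z forward; pixel columns grow to the right and rows downward; lengths in mm; the calibration is good to about 2 mm. A picture is of the moment at which its call begins: read the wrist's pose just before it. camera_info takes no time and is no camera call.
- arm.job_done(): hands the job in, once; it reports no verdict.
The state is a dict: "clock": time; "joints": joint angles; "joint_vel": joint speeds; "joint_efforts": joint torques, N m; "position": TCP position; "ee_rot": TCP orientation; "contact_force": force on the tool from outside, world axes, zero at the start; "wrist_torque": the same for the moment, N m; "gripper_width": finger opening in mm.
Only numpy, scipy, OpenCV 4.12 (cv2) and the standard library are available. Lean on these libraries where they do the work, as an engineer would, in place of code of your own. Each camera call takes 0.05 s, during which the arm holds its last target. There are 200 camera calls.

## Task

The small fountain pump is due for a clean: squeeze in the two snap tabs on its long sides, lift the slotted strainer cover straight up off the pump, and set it down the right way up on the floor of the grey washing tub. Lower it in rather than dropping it, and leave the brush, wire spool and hose connector lying about where they are.

Things in the scene. Friction and masses are not known exactly. Their poses are not given: they have to be found in the camera images.
- pump: Lower part of a plastic fountain pump, near black, held to the bench by suction feet (fixed). Its shell is 120 mm long (x) by 52 mm wide (y), the rim 36 mm above the bench; the motor stands in it and a hose outlet (diameter 19 mm, axis 45 mm up) points along +x, ending 95 mm from the origin. Origin on the bench under the middle; x along its length, z up.
- cover: Slotted mid-grey strainer cover, about 0.1 kg, snapped on the pump, axes parallel to the pump's: 120 mm long (x), 52 mm wide (y) over the walls, 60 mm high (z) from the feet of its inner ribs to its flat roof. Origin midway between those feet, on which it stands when set down; on the pump it is 22 mm above the bench, the roof 82 mm. Seam with the pump's shell at z = 14 mm.
- tab_left_pad (a point): Middle of the outer face of the finger pad of the tab on the cover's +y side; at rest at (0, 32, 32) mm in the cover's frame, 54 mm above the bench while on the pump. Pad 26 mm along x, 16 mm high, lower edge leaning out 1 mm: 66 mm over both pads at rest. Fully pressed, 57 mm over both; they then stand upright, still 2.4 mm proud of the cover's walls.
- tab_right_pad (a point): The same on the cover's -y side (y = -32 mm). Fingers on either side of the two pads, level with them, closing along the cover's y, press both tabs at once; the squeezed pads are also the hold to lift by.
- tab_left (a joint): How far the +y tab is pressed in, rad: 0 at rest, its catch free of the pump's rim from about 0.10, stop at 0.16. It springs back: about 6 N on the pad frees it, 9 N brings it to its stop, so squeeze with 15 to 30 N. Unless both tabs are pressed, the cover rises only 1 mm and holds.
- tab_right (a joint): The same for the -y tab.
- tub: Shallow open rectangular washing tub of grey plastic, 0.6 kg, empty: 270 mm (x) by 210 mm (y) outside, 60 mm high, walls and floor 4 mm thick. Origin under the middle of its underside, z up; the inner floor is at z = 4 mm.
- brush: Bystander: wooden brush 190 mm long, 20 mm thick, lying beyond the tub. Origin on the bench under its middle.
- wire_spool: Bystander: spool of copper wire, 60 mm diameter, 40 mm high, standing beyond the pump's outlet.
- hose_tail: Bystander: small black stepped hose connector, 28 mm diameter, 36 mm high, standing near the pump's other end.
There are look-alikes about, which are no part of the job. Leave any blue or turquoise look-alike of the cover alone.

How it is judged:
By the outcome, as a careful person would: the job done as asked, in the order asked, and still so for the second after the job is handed in, with the robot touching nothing.
It also fails if it takes over 42 s, if anything falls off the work surface, if the arm or the gripper's body presses on something with over 40 N, if the wrist force passes 120 N, or if a joint passes its speed limit or range.

## Working session

There is one attempt and no reset: what is moved stays moved. The work goes in short steps, Python scripts to look and compute and a tool call to move; the robot and the scene stay as the last step left them, time stands still between calls to the robot, and variables do not carry over. Pictures are saved under pics/ and viewed, about 8 in all and at most 12, crops included, and the job is handed in when it is done.

Besides the shell and the picture viewer there is one more tool, called after "Call:" in YAML: its name, and indented under it one key for each argument. arm_command: Moves the arm, as the interface text tells. Its arguments: {"type":"object","properties":{"increments":{"type":"array","items":{"type":"array"}}},"required":["increments"]}

```bash
mkdir -p pics; ls; cat > h.py <<'E'
import numpy as np, cv2
from bench import readout, imaging, arm
from scipy.spatial.transform import Rotation as R
def cam(name):
    st=readout.read_state(); i=imaging.camera_info(name)
    f=200/np.tan(np.radians(i["vfov"])/2)
    K=np.array([[f,0,i["cx"]],[0,f,i["cy"]],[0,0,1]])
    if "T_tool_cam" in i:
        T=np.array(i["T_tool_cam"]); Rt=R.from_quat(st["ee_rot"]).as_matrix()
        Rc=Rt@T[:3,:3]; e=Rt@T[:3,3]+np.array(st["position"])
    else: Rc=np.array(i["rotation"]); e=np.array(i["eye"])
    if Rc.shape!=(3,3): Rc=R.from_quat(Rc).as_matrix()
    return K,np.array(i["D"],float),Rc,e
def rays(c,px):
    K,D,Rc,e=c
    n=cv2.undistortPoints(np.array(px,float).reshape(-1,1,2),K,D).reshape(-1,2)
    return np.c_[n,np.ones(len(n))]@Rc.T
def onplane(c,px,z):
    d=rays(c,px); return c[3]+d*((z-c[3][2])/d[:,2])[:,None]
def cloud(c,dep):
    v,u=np.mgrid[0:400,0:640]; d=rays(c,np.c_[u.ravel(),v.ravel()])
    return (c[3]+d*dep.reshape(-1,1)).reshape(400,640,3)
def snap(name,tag):
    c=cam(name); im,dep=imaging.get_image(name)
    cv2.imwrite(f"pics/{tag}.png",im); np.savez(f"{tag}.npz",im=im,dep=dep,K=c[0],D=c[1],R=c[2],e=c[3])
    return c,im,dep
def load(tag):
    z=np.load(f"{tag}.npz"); return (z["K"],z["D"],z["R"],z["e"]),z["im"],z["dep"]
E
python3 - <<'E'
from h import *
s=readout.read_state(); print(s)
for n in("scene","side","wrist"): 
    print(n,imaging.camera_info(n)); c,im,d=snap(n,n+"0")
a=cv2.imread("pics/scene0.png");b=cv2.imread("pics/side0.png")
E
```

```text
pics
{'clock': 0.0, 'joints': array([ 1.39658174e+00,  3.85514235e-01,  6.59540993e-03, -5.18724183e-04,
       -1.19399862e+00, -2.58587979e-01]), 'joint_vel': array([-1.46254768e-04, -9.18952338e-05, -9.08370536e-04,  1.95016569e-03,
        6.01502440e-04, -1.77059792e-03]), 'joint_efforts': array([-1.39019294e-04, -3.92286336e+01,  1.88395929e+01,  4.18619916e+00,
       -4.77646419e-03, -1.53355995e-06]), 'position': array([261.87142298, 566.82882128, 230.2323059 ]), 'ee_rot': array([-0.69046094,  0.15264975,  0.6907383 ,  0.15113685]), 'contact_force': array([ 0.35767523,  0.24343725, -0.67402552]), 'wrist_torque': array([-0.01800649, -0.03189957, -0.02901296]), 'gripper_width': 85.22580002898586}
scene {'vfov': 56.172306862240994, 'cx': 320.161372913488, 'cy': 199.732562594111, 'D': array([-0.04256703,  0.        ,  0.        ,  0.        ,  0.        ]), 'eye': array([1141.79245321,  382.52309067,  518.88612784]), 'rotation': array([ 0.40423242,  0.78092392, -0.41937287, -0.22556679])}
side {'vfov': 49.675795912375676, 'cx': 320.3386685008633, 'cy': 201.58100626113554, 'D': array([-0.00940656,  0.        ,  0.        ,  0.        ,  0.        ]), 'eye': array([406.74239505, 674.71249816, 655.43326428]), 'rotation': array([-0.11917803,  0.89576592, -0.42590147,  0.04481019])}
wrist {'vfov': 70.64508630688609, 'cx': 320.0951933211038, 'cy': 197.30027196561883, 'D': array([-0.01077871,  0.        ,  0.        ,  0.        ,  0.        ]), 'T_tool_cam': array([[-9.86466191e-04, -2.67960460e-01,  9.63429405e-01,
        -1.43033103e+02],
       [ 9.99999360e-01,  2.69976893e-04,  1.09899977e-03,
         2.81186554e-01],
       [-5.54592160e-04,  9.63429872e-01,  2.67960022e-01,
        -6.87604000e+01],
       [ 0.00000000e+00,  0.00000000e+00,  0.00000000e+00,
         1.00000000e+00]])}
```

View pics/scene0.png

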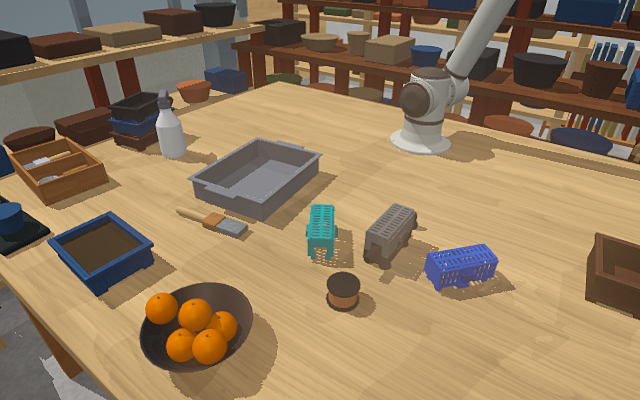

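View pics/side0.png

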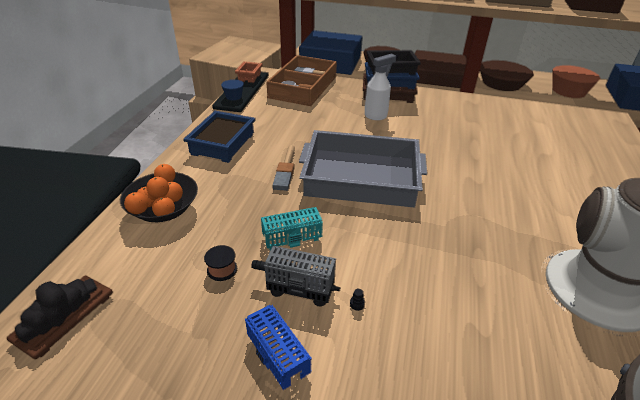

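Side view: the grey cover on the black pump is at (300,275), with the outlet toward the spool at (220,262). The tub is at (363,168), the brush at (285,172) and the connector at (357,299). Candidates for the cover in the side view: grey (300,275), turquoise (292,227), blue (280,345). I choose the grey one, which sits on a black shell with an outlet.

```bash
python3 - <<'E'
from h import *
for n,rc,rt in(("side0",(235,230,355,320),(290,110,440,215)),("scene0",(355,190,425,280),(180,125,330,225))):
    c,im,d=load(n); P=cloud(c,d); hsv=cv2.cvtColor(im,cv2.COLOR_BGR2HSV)
    def roi(r):
        m=np.zeros((400,640),bool); m[r[1]:r[3],r[0]:r[2]]=1; return m&(d>0)
    for nm,r,z0,z1 in(("roof",rc,77,88),("tubrim",rt,55,66),("tubfloor",rt,-3,12),("low",rc,8,38)):
        m=roi(r)&(P[...,2]>z0)&(P[...,2]<z1)&(hsv[...,1]<70)
        if nm=='roof': 
            k,l,s_,_=cv2.connectedComponentsWithStats(cv2.dilate(m.astype(np.uint8),np.ones((5,5))))
        p=P[m]; 
        if len(p)<5: print(n,nm,len(p));continue
        q=np.float32(p[:,:2]); print(n,nm,len(p),"z",np.percentile(p[:,2],[5,50,95]).round(1),"rect",cv2.minAreaRect(q),"mean",q.mean(0))
print(onplane(load("side0")[0],[[300,262],[255,265],[220,262],[357,299],[292,227],[280,345]],60).round())
c,im,d=load("side0"); a=cv2.resize(im[220:390,200:400],None,fx=3,fy=3,interpolation=cv2.INTER_CUBIC); 
c,im,d=load("wrist0"); cv2.imwrite("pics/m1.png",np.hstack([a[:,:],]))
E
```

```text
side0 roof 999 z [77.6 79.4 81. ] rect ((565.326416015625, 163.0178985595703), (120.89269256591797, 52.16938018798828), 0.9395589828491211) mean [564.5443  163.71849]
side0 tubrim 1384 z [55.4 57.2 59. ] rect ((512.024169921875, -180.19125366210938), (313.927978515625, 350.7606506347656), 7.873265743255615) mean [ 513.411   -220.21791]
side0 tubfloor 3612 z [-0.9  1.7  9.6] rect ((529.6956787109375, -335.32147216796875), (583.41357421875, 318.2459716796875), 88.8687744140625) mean [ 522.2166  -265.07526]
side0 low 736 z [10.7 25.9 36.9] rect ((571.855224609375, 110.98521423339844), (157.94358825683594, 215.61709594726562), 23.40637969970703) mean [558.55994 174.92027]
scene0 roof 920 z [78.8 82.9 84.4] rect ((566.0408935546875, 160.6297607421875), (121.76582336425781, 52.65604019165039), 0.6129773259162903) mean [571.51215 162.70874]
scene0 tubrim 1495 z [56.5 61.4 63.1] rect ((525.2628784179688, -265.3714904785156), (319.4018249511719, 577.8592529296875), 9.939671516418457) mean [ 543.9031 -234.0364]
scene0 tubfloor 2448 z [ 4.   6.  10.3] rect ((525.4979248046875, -277.597412109375), (273.0345153808594, 545.3731689453125), 6.838154315948486) mean [ 509.6759  -256.99554]
scene0 low 18 z [17.  31.7 37.7] rect ((551.7688598632812, 160.4320068359375), (162.62960815429688, 116.343505859375), 30.12322425842285) mean [583.6154 186.8478]
[[569. 149.  60.]
 [647. 179.  60.]
 [712. 189.  60.]
 [451. 205.  60.]
 [612.  62.  60.]
 [550. 323.  60.]]
```

View pics/m1.png

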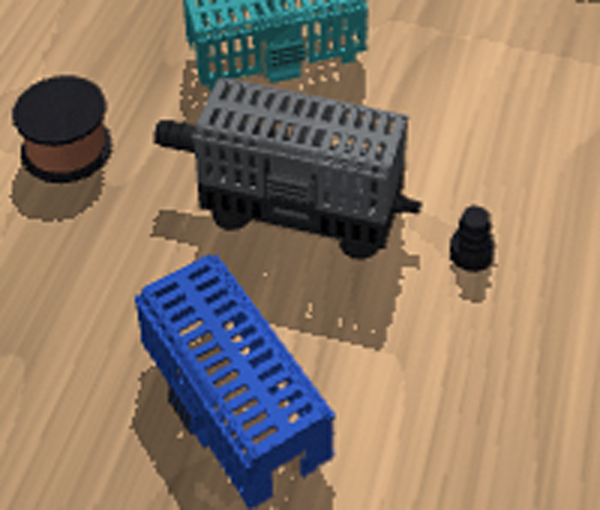

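Crop: the grey cover sits on the black pump with its tab pad on the +y wall. Blue and turquoise covers stand apart on either side. The choice is confirmed. Next I measure the neighbours and the tub.

```bash
python3 - <<'E'
from h import *
for n in("side0","scene0"):
    c,im,d=load(n); P=cloud(c,d); hsv=cv2.cvtColor(im,cv2.COLOR_BGR2HSV); X,Y,Z=P[...,0],P[...,1],P[...,2]
    def box(x0,x1,y0,y1,z0,z1): return (d>0)&(X>x0)&(X<x1)&(Y>y0)&(Y<y1)&(Z>z0)&(Z<z1)
    sat=(hsv[...,1]>100)
    for nm,m in(("turq",box(480,720,0,140,15,100)&sat&(hsv[...,0]>80)&(hsv[...,0]<98)),("blue",box(430,700,180,420,15,100)&sat&(hsv[...,0]>100)),
      ("roof",box(480,640,120,210,76,90)&(hsv[...,1]<70)),("allroof",box(480,640,120,210,76,90)),
      ("pad",box(545,585,190,205,40,66)),
      ("tubrim",box(330,690,-370,-70,52,68)&(hsv[...,1]<70)),("tubin",box(330,690,-370,-70,1,9)&(hsv[...,1]<70)),
      ("spool",box(660,760,140,250,20,50)),("tail",box(400,480,150,250,8,50))):
        p=P[m]
        if len(p)<5: print(n,nm,len(p));continue
        # keep biggest component
        k,l,s,_=cv2.connectedComponentsWithStats(cv2.dilate(m.astype(np.uint8),np.ones((3,3)))); b=1+s[1:,4].argmax(); p=P[m&(l==b)]
        r=cv2.minAreaRect(np.float32(p[:,:2]));print(n,nm,len(p),"rect",np.round(r[0],1),np.round(r[1],1),round(r[2],1),"min",p.min(0).round(),"max",p.max(0).round(),"zmed",np.median(p[:,2]).round(1))
E
```

```text
side0 turq 1353 rect [621.4  37.2] [119.5  60.7] 31.9 min [560.   0.  15.] max [686.  88.  60.] zmed 53.8
side0 blue 2654 rect [562.7 311.2] [ 59.2 122.2] 49.1 min [500. 250.  15.] max [622. 367.  61.] zmed 56.1
side0 roof 1077 rect [565.3 162.6] [120.5  53.4] 0.1 min [505. 136.  76.] max [625. 189.  83.] zmed 79.3
side0 allroof 1077 rect [565.3 162.6] [120.5  53.4] 0.1 min [505. 136.  76.] max [625. 189.  83.] zmed 79.3
side0 pad 102 rect [565.  193.1] [24.9  5.6] 0.8 min [553. 190.  44.] max [577. 196.  60.] zmed 53.3
side0 tubrim 1588 rect [ 520.5 -237.5] [313.7 232.2] 6.5 min [ 361. -365.   52.] max [ 680. -107.   61.] zmed 57.0
side0 tubin 1829 rect [ 524.7 -276.8] [263.2 132.8] 6.5 min [ 387. -357.    1.] max [ 662. -201.    9.] zmed 2.2
side0 spool 554 rect [730.5 163. ] [58.2 45.7] 0.0 min [701. 140.  20.] max [760. 186.  41.] zmed 37.0
side0 tail 182 rect [452.9 169.5] [24.5 19.5] 16.4 min [440. 159.   8.] max [466. 180.  36.] zmed 25.0
scene0 turq 1005 rect [626.9  33.1] [120.5  62.4] 39.5 min [565.   0.  15.] max [688.  85.  64.] zmed 60.3
scene0 blue 1683 rect [562.7 307.2] [ 59.8 122.1] 49.2 min [503. 249.  15.] max [626. 364.  63.] zmed 58.8
scene0 roof 938 rect [566.  160.6] [121.8  52.7] 0.6 min [505. 134.  76.] max [627. 187.  85.] zmed 82.9
scene0 allroof 948 rect [566.  160.6] [121.8  52.7] 0.6 min [505. 134.  76.] max [627. 187.  85.] zmed 82.9
scene0 pad 38 rect [567.6 191.8] [26.   3.3] 0.2 min [555. 190.  49.] max [581. 194.  64.] zmed 56.8
scene0 tubrim 1585 rect [ 520.6 -237. ] [315.6 228.2] 6.2 min [ 362. -363.   52.] max [ 680. -110.   65.] zmed 61.3
scene0 tubin 1930 rect [ 488.2 -270.5] [199.1 152.6] 6.4 min [ 383. -356.    3.] max [ 594. -186.    9.] zmed 6.0
scene0 spool 697 rect [730.9 162. ] [44.  57.7] 89.7 min [702. 140.  20.] max [760. 184.  43.] zmed 40.5
scene0 tail 43 rect [454.3 174.4] [19.1  8.9] 13.8 min [445. 169.  10.] max [464. 179.  38.] zmed 21.0
```

```bash
python3 - <<'E'
from h import *
s=readout.read_state(); M=R.from_quat(s["ee_rot"]).as_matrix(); print(M.round(3), np.degrees(np.arctan2(M[1,1],M[0,1])), s["position"],s["joints"][[0,5]],s["clock"])
E
```

```text
[[-0.001 -0.42  -0.908]
 [-0.002 -0.908  0.42 ]
 [-1.     0.002 -0.   ]] -114.80492812809895 [261.93956517 566.99019348 230.48262738] [ 1.39659879 -0.25860461] 0.15
```

Call:
arm_command:
  increments:
    - [[0,0,3],[30,-40,0],0]
    - [[0,0,6],[60,-80,0],0]
    - [[0,0,9],[90,-120,0],0]
    - [[0,0,12],[120,-160,0],0]
    - [[0,0,15],[150,-200,0],0]

```text
clock: 0.65
position: [412.5, 365.3, 230.3]
ee_rot: [-0.705, 0.06, 0.705, 0.059]
contact_force: [-0.0, 0.2, 0.4]
gripper_width: 85.5
```

Call:
arm_command:
  increments:
    - [[0,0,4],[30,-40,0],0]
    - [[0,0,8],[60,-80,0],0]
    - [[0,0,11],[90,-120,-10],0]
    - [[0,0,11],[120,-160,-20],0]
    - [[0,0,11],[140,-190,-20],0]

```text
clock: 1.15
position: [552.7, 172.8, 208.6]
ee_rot: [-0.706, -0.007, 0.708, -0.009]
contact_force: [0.1, 0.6, -0.1]
gripper_width: 85.3
```

```bash
python3 - <<'E'
from h import *
c,im,d=snap("wrist","wrist1"); s=readout.read_state()
M=R.from_quat(s["ee_rot"]).as_matrix(); print(s["position"].round(1),np.degrees(np.arctan2(M[1,1],M[0,1])).round(2),M[:,0].round(3),s["clock"],s["joint_vel"].round(3))
P=cloud(c,d);hsv=cv2.cvtColor(im,cv2.COLOR_BGR2HSV)
X,Y,Z=P[...,0],P[...,1],P[...,2]
for z0,z1 in((76,90),(40,66)):
    m=(d>0)&(X>480)&(X<650)&(Y>110)&(Y<215)&(Z>z0)&(Z<z1)&(hsv[...,1]<70); p=P[m]
    print(len(p),cv2.minAreaRect(np.float32(p[:,:2])) if len(p) else "",p.min(0),p.max(0),np.median(p[:,2]))
E
```

```text
[555.1 169.2 208.9] -88.94 [-0.002 -0.005 -1.   ] 1.2 [ 0.079 -0.026 -0.017 -0.018  0.008 -0.129]
4867 ((567.11181640625, 158.54147338867188), (119.9837875366211, 52.554325103759766), 0.26527270674705505) [507.13530122 132.33828604  76.15278628] [627.08291506 184.91405301  84.88906099] 82.29494084663861
1307 ((579.42431640625, 159.35333251953125), (63.85960388183594, 141.16038513183594), 89.40751647949219) [508.76198974 127.42009363  40.01701099] [649.93923297 191.29132098  65.66623249] 54.59120042510756
```

View pics/wrist1.png

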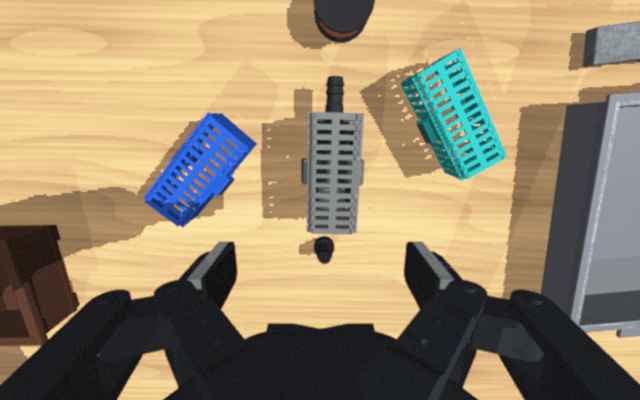

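Wrist view: the grey cover is at (335,172), its pads at (305,172) and (361,172), and the outlet is at (336,90). Both fingers are clear of the look-alikes. I'll move above it, settle and re-measure.

Call:
arm_command:
  increments:
    - [[0,0,-1],[6,-5,-15],0]
    - [[0,0,-1],[11,-8,-35],0]
    - [[0,0,-1],[11,-8,-45],0]
    - [[0,0,-1],[11,-8,-45],0]
    - [[0,0,-1],[11,-8,-45],0]

```text
clock: 1.7
position: [566.0, 161.9, 163.9]
ee_rot: [-0.706, 0.001, 0.708, -0.003]
contact_force: [-0.7, 0.2, 0.7]
gripper_width: 85.2
```

```bash
cat > w.py <<'E'
from h import *
import sys
c,im,d=snap("wrist",sys.argv[1]); s=readout.read_state()
M=R.from_quat(s["ee_rot"]).as_matrix(); print(s["position"].round(1),np.degrees(np.arctan2(M[1,1],M[0,1])).round(2),M[:,0].round(3),s["clock"],s["joint_vel"].round(3),s["contact_force"])
P=cloud(c,d);hsv=cv2.cvtColor(im,cv2.COLOR_BGR2HSV)
X,Y,Z=P[...,0],P[...,1],P[...,2]
for z0,z1 in((76,90),(45,66)):
    m=(d>0)&(X>480)&(X<(650 if z0>70 else 600))&(Y>110)&(Y<215)&(Z>z0)&(Z<z1)&(hsv[...,1]<70); p=P[m]
    print(len(p),cv2.minAreaRect(np.float32(p[:,:2])) if len(p) else "",p.min(0),p.max(0),np.median(p[:,2]))
E
python3 w.py wrist2
```

```text
[566.2 162.1 164.6] -89.87 [-0.001 -0.004 -1.   ] 1.75 [-0.    -0.012  0.009 -0.     0.     0.003] [ 0.18442954 -0.10195018  0.27689114]
6681 ((566.866455078125, 158.74899291992188), (119.86141967773438, 52.47282409667969), 0.004580349661409855) [506.93423306 132.51203227  76.0112516 ] [626.79874227 184.98908287  85.02944954] 82.28151407574444
882 ((553.5347900390625, 159.21734619140625), (90.12167358398438, 64.32601928710938), 0.3105681836605072) [508.53281817 127.16045682  45.11686116] [598.63584398 191.51758555  65.82191938] 57.365890669092096
```

Cover y by camera: 162.6 side, 160.6 scene, 158.7 wrist. I take 160.6, with x 566, yaw about 0, and the roof at 82.3 as expected. Going down with the gripper open.

Call:
arm_command:
  increments:
    - [[0,0,0],[0,-1.5,-25],0]
    - [[0,0,0],[0,-1.5,-55],0]
    - [[0,0,0],[0,-1.5,-80],0]
    - [[0,0,0],[0,-1.5,-100],0]
    - [[0,0,0],[0,-1.5,-110],0]

```text
clock: 2.25
position: [565.7, 161.0, 53.7]
ee_rot: [-0.706, 0.001, 0.708, -0.003]
contact_force: [-0.9, -0.6, -0.6]
gripper_width: 85.3
```

```bash
python3 w.py wrist3; python3 -c "
from h import *
snap('side','side3')
c,im,d=load('side3'); a=cv2.resize(im[170:330,200:400],None,fx=2.5,fy=2.5)
b=load('wrist3')[1]; b=cv2.resize(b,None,fx=.78,fy=.78)
o=np.zeros((400+b.shape[0]-120,500,3),np.uint8); o[:400]=a; o[400:,:499]=b[:-120]
cv2.imwrite('pics/m3.png',o[:600])"
```

```text
[565.2 160.7  52.7] -89.85 [-0.003 -0.006 -1.   ] 2.3 [-0.003 -0.022  0.018  0.004 -0.049  0.   ] [ 0.0826227   0.53900977 -0.73199782]
18797 ((581.7102661132812, 162.79965209960938), (103.93560028076172, 92.3528823852539), 88.60963439941406) [534.81332467 110.93231339  76.01540885] [627.24948588 214.98391311  89.98789859] 82.27818263882185
1592 ((562.6810302734375, 155.51705932617188), (70.0491943359375, 67.03679656982422), 33.8568229675293) [523.73912637 125.85804551  45.04164876] [596.13089997 191.83829312  64.31453601] 56.39627423594996
```

View pics/m3.png

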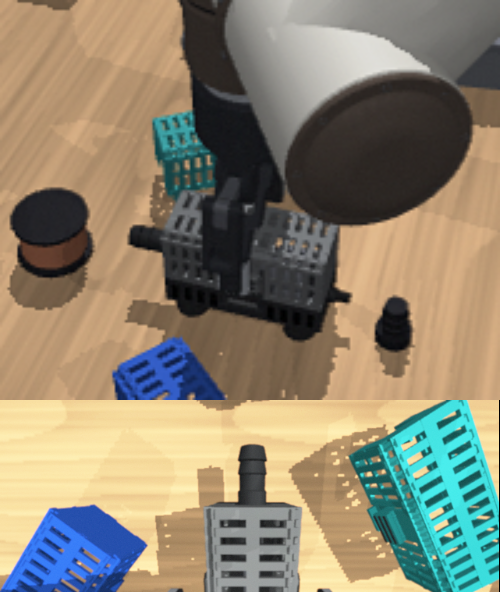

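The fingers straddle the cover, roughly centred (walls at cols 205 and 300 in the lower picture, fingers at about 178 and 325). Lowering to pad height, then squeezing.

Call:
arm_command:
  increments:
    - [[0,0,0],[0.5,-0.7,-8],0]
    - [[0,0,0],[0.5,-0.7,-16],0]
    - [[0,0,0],[0.5,-0.7,-22],0]
    - [[0,0,0],[0.5,-0.7,-22],0]
    - [[0,0,0],[0.5,-0.7,-22],0]

```text
clock: 2.85
position: [566.4, 160.1, 32.0]
ee_rot: [-0.706, 0.001, 0.708, -0.003]
contact_force: [0.4, -0.6, -0.4]
gripper_width: 85.1
```

Call:
arm_command:
  increments:
    - [[0,0,0],[0,0,0],0.15]
    - [[0,0,0],[0,0,0],0.22]
    - [[0,0,0],[0,0,0],0.28]
    - [[0,0,0],[0,0,0],0.32]
    - [[0,0,0],[0,0,0],0.35]

```text
clock: 3.35
position: [566.7, 159.9, 33.1]
ee_rot: [-0.707, 0.001, 0.708, -0.003]
contact_force: [-1.2, -1.6, 6.2]
gripper_width: 55.7
```

Call:
arm_command:
  increments:
    - [[0,0,0],[0,0,0],0.38]
    - [[0,0,0],[0,0,0],0.4]
    - [[0,0,0],[0,0,0],0.4]
    - [[0,0,0],[0,0,0],0.4]
    - [[0,0,0],[0,0,0],0.4]

```text
clock: 3.85
position: [566.9, 160.0, 33.6]
ee_rot: [-0.707, 0.001, 0.707, -0.003]
contact_force: [-1.2, 0.0, 5.8]
gripper_width: 54.5
```

```bash
python3 -c "
from h import *
s=readout.read_state(); print(s['gripper_width'],s['contact_force'],s['position'])"
```

```text
54.46049359789251 [-1.20728089  0.01856341  5.76129962] [566.87326327 159.97843973  33.55154897]
```

Call:
arm_command:
  increments:
    - [[0,0,0],[0,0,1],0.4]
    - [[0,0,0],[0,0,2],0.4]
    - [[0,0,0],[0,0,3],0.4]
    - [[0,0,0],[0,0,4],0.4]
    - [[0,0,0],[0,0,4],0.4]

```text
clock: 4.35
position: [566.9, 160.0, 37.4]
ee_rot: [-0.707, 0.001, 0.707, -0.003]
contact_force: [-0.3, 1.1, -1.5]
gripper_width: 54.3
```

Call:
arm_command:
  increments:
    - [[0,0,0],[0,0,4],0.4]
    - [[0,0,0],[0,0,8],0.4]
    - [[0,0,0],[0,0,13],0.4]
    - [[0,0,0],[0,0,19],0.4]
    - [[0,0,0],[0,0,25],0.4]

```text
clock: 4.85
position: [567.0, 160.1, 63.2]
ee_rot: [-0.707, 0.001, 0.707, -0.003]
contact_force: [0.4, -0.0, -1.8]
gripper_width: 54.2
```

```bash
python3 -c "
from h import *
snap('side','side4');snap('scene','scene4')
a=cv2.resize(load('side4')[1][170:330,200:400],None,fx=2.5,fy=2.5)
b=cv2.resize(load('scene4')[1][170:290,340:440],None,fx=3,fy=3)
o=np.zeros((400,800,3),np.uint8); o[:400,:500]=a; o[:360,500:800]=b
cv2.imwrite('pics/m4.png',o); s=readout.read_state(); print(s['position'],s['contact_force'],s['gripper_width'])"
```

```text
[567.59862665 160.3546053   63.78206849] [ 0.22859787  0.08302054 -2.00008983] 54.364678371591864
```

View pics/m4.png

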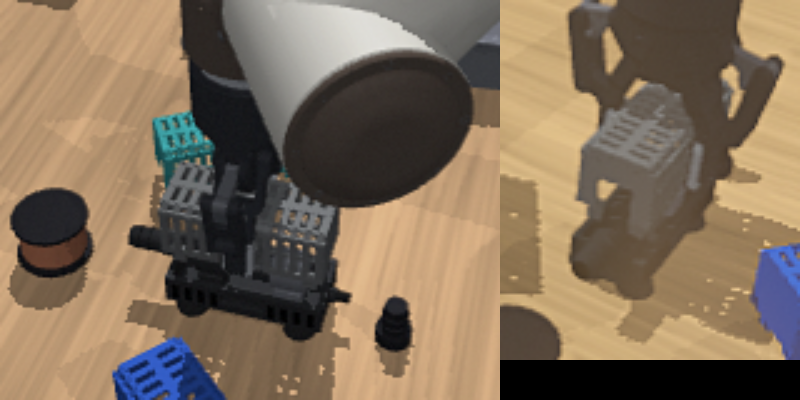

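The cover has lifted cleanly off the pump and is held level (roof raised in both views, force about -2 N). Raising it before crossing.

Call:
arm_command:
  increments:
    - [[0,0,0],[0,0,15],0.4]
    - [[0,0,0],[0,0,35],0.4]
    - [[0,0,0],[0,0,60],0.4]
    - [[0,0,0],[0,0,85],0.4]
    - [[0,0,0],[0,0,105],0.4]

```text
clock: 5.45
position: [567.8, 160.5, 170.3]
ee_rot: [0.708, 0.0, -0.706, 0.003]
contact_force: [0.6, 0.1, -1.7]
gripper_width: 53.9
```

Call:
arm_command:
  increments:
    - [[0,0,0],[-1,-10,15],0.4]
    - [[0,0,1],[-4,-30,20],0.4]
    - [[0,0,2],[-7,-60,20],0.4]
    - [[0,0,3],[-11,-95,20],0.4]
    - [[0,0,4],[-15,-130,20],0.4]

```text
clock: 5.95
position: [552.3, 29.5, 190.3]
ee_rot: [0.707, 0.025, -0.706, 0.028]
contact_force: [0.1, 0.5, -1.3]
gripper_width: 54.3
```

Call:
arm_command:
  increments:
    - [[0,0,0],[-4,-35,0],0.4]
    - [[0,0,1],[-8,-70,0],0.4]
    - [[0,0,2],[-12,-105,0],0.4]
    - [[0,0,2],[-17,-140,0],0.4]
    - [[0,0,2],[-21,-175,0],0.4]

```text
clock: 6.45
position: [530.6, -146.8, 190.3]
ee_rot: [0.707, 0.038, -0.705, 0.04]
contact_force: [0.3, -0.1, -1.1]
gripper_width: 54.2
```

Call:
arm_command:
  increments:
    - [[0,0,0],[-4,-30,0],0.4]
    - [[0,0,0],[-7,-60,0],0.4]
    - [[0,0,0],[-9,-80,0],0.4]
    - [[0,0,0],[-10,-90,0],0.4]
    - [[0,0,0],[-10,-90,0],0.4]

```text
clock: 6.95
position: [520.2, -237.6, 190.0]
ee_rot: [0.707, 0.037, -0.705, 0.039]
contact_force: [0.6, 0.1, -1.7]
gripper_width: 54.3
```

```bash
python3 - <<'E'
from h import *
s=readout.read_state(); M=R.from_quat(s["ee_rot"]).as_matrix(); print(s["position"],M.round(3),s['gripper_width'],s['contact_force'],s['clock'])
snap('side','side5');c,im,d=snap('scene','scene5')
P=cloud(c,d);m=(d>0)&(abs(P[...,0]-520)<90)&(abs(P[...,1]+237)<60)&(P[...,2]>130)
for n in('side5','scene5'):
    c,im,d=load(n);P=cloud(c,d)
    hsv=cv2.cvtColor(im,cv2.COLOR_BGR2HSV)
    m=(d>0)&(abs(P[...,0]-520)<90)&(abs(P[...,1]+237)<60)&(P[...,2]>140)&(P[...,2]<250)
    print(n,len(P[m]),P[m].min(0),P[m].max(0))
a=load('side5')[1][30:230,260:480]; b=load('scene5')[1][60:260,170:350]
cv2.imwrite('pics/m5.png',cv2.resize(np.hstack([a,b]),None,fx=2,fy=2))
E
```

```text
[ 520.20610474 -237.59781489  190.02792704] [[ 0.002  0.108 -0.994]
 [-0.003 -0.994 -0.108]
 [-1.     0.003 -0.002]] 54.32018053566869 [ 0.57350422  0.13526922 -1.66910177] 6.95
side5 1295 [ 456.50179819 -268.1715921   176.15143746] [ 579.32542262 -177.02905737  249.45461296]
scene5 1248 [ 456.65182246 -294.55125795  180.18106895] [ 583.1282102  -177.03697713  249.97116162]
```

View pics/m5.png

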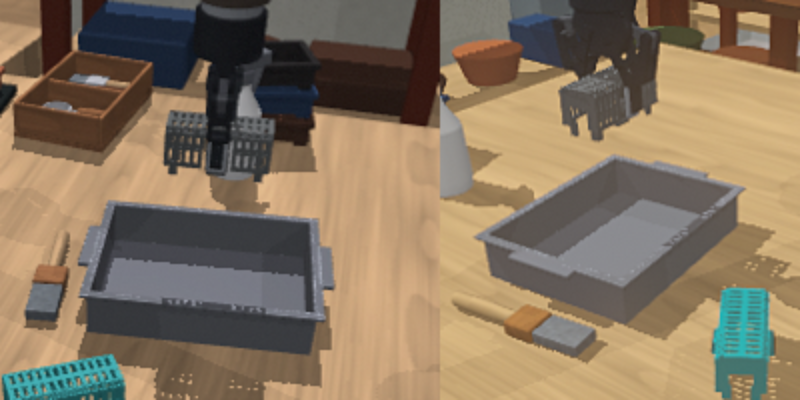

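The cover hangs level over the tub's middle, right way up, its feet at about z = 178. Lowering it 150 mm, then slowly.

Call:
arm_command:
  increments:
    - [[0,0,0],[0,0,-15],0.4]
    - [[0,0,0],[0,0,-40],0.4]
    - [[0,0,0],[0,0,-70],0.4]
    - [[0,0,0],[0,0,-100],0.4]
    - [[0,0,0],[0,0,-125],0.4]

```text
clock: 7.55
position: [520.5, -234.8, 63.9]
ee_rot: [0.707, 0.039, -0.705, 0.04]
contact_force: [0.1, 0.1, -1.3]
gripper_width: 54.6
```

Call:
arm_command:
  increments:
    - [[0,0,0],[0,0,-12],0.4]
    - [[0,0,0],[0,0,-20],0.4]
    - [[0,0,0],[0,0,-26],0.4]
    - [[0,0,0],[0,0,-30],0.4]
    - [[0,0,0],[0,0,-32],0.4]

```text
clock: 8.05
position: [521.0, -234.9, 32.4]
ee_rot: [0.707, 0.039, -0.705, 0.041]
contact_force: [-0.0, -0.3, -1.0]
gripper_width: 54.4
```

Call:
arm_command:
  increments:
    - [[0,0,0],[0,0,-2],0.4]
    - [[0,0,0],[0,0,-4],0.4]
    - [[0,0,0],[0,0,-6],0.4]
    - [[0,0,0],[0,0,-8],0.4]
    - [[0,0,0],[0,0,-9],0.4]

```text
clock: 8.55
position: [520.9, -234.9, 23.2]
ee_rot: [0.707, 0.039, -0.705, 0.041]
contact_force: [0.3, 0.3, -2.0]
gripper_width: 54.2
```

Call:
arm_command:
  increments:
    - [[0,0,0],[0,0,-1],0.4]
    - [[0,0,0],[0,0,-2],0.4]
    - [[0,0,0],[0,0,-3],0.4]
    - [[0,0,0],[0,0,-4],0.4]
    - [[0,0,0],[0,0,-5],0.4]

```text
clock: 9.05
position: [520.9, -234.9, 18.1]
ee_rot: [0.707, 0.039, -0.705, 0.041]
contact_force: [-1.2, 0.3, -0.7]
gripper_width: 54.2
```

Call:
arm_command:
  increments:
    - [[0,0,0],[0,0,-0.5],0.4]
    - [[0,0,0],[0,0,-1],0.4]
    - [[0,0,0],[0,0,-1.5],0.4]
    - [[0,0,0],[0,0,-2],0.4]
    - [[0,0,0],[0,0,-2],0.4]

```text
clock: 9.55
position: [520.8, -234.8, 16.1]
ee_rot: [0.707, 0.039, -0.705, 0.041]
contact_force: [0.3, 0.3, -1.7]
gripper_width: 54.1
```

Call:
arm_command:
  increments:
    - [[0,0,0],[0,0,-0.3],0.4]
    - [[0,0,0],[0,0,-0.6],0.4]
    - [[0,0,0],[0,0,-1],0.4]
    - [[0,0,0],[0,0,-1.5],0.4]
    - [[0,0,0],[0,0,-1.5],0.4]

```text
clock: 10.05
position: [521.1, -234.9, 15.5]
ee_rot: [0.707, 0.039, -0.705, 0.041]
contact_force: [-1.5, 1.8, 5.9]
gripper_width: 54.4
```

Touchdown at z 15.5 with +6 N. Opening gradually.

Call:
arm_command:
  increments:
    - [[0,0,0],[0,0,0],0.33]
    - [[0,0,0],[0,0,-0.5],0.28]
    - [[0,0,0],[0,0,-1],0.2]
    - [[0,0,0],[0,0,-1],0.1]
    - [[0,0,0],[0,0,-1],0]

```text
clock: 10.55
position: [521.2, -235.0, 14.5]
ee_rot: [0.707, 0.039, -0.705, 0.041]
contact_force: [-0.4, -0.3, -0.3]
gripper_width: 85.6
```

Call:
arm_command:
  increments:
    - [[0,0,0],[0,0,0],0]
    - [[0,0,0],[0,0,5],0]
    - [[0,0,0],[0,0,15],0]
    - [[0,0,0],[0,0,30],0]
    - [[0,0,0],[0,0,50],0]

```text
clock: 11.05
position: [520.8, -234.9, 65.2]
ee_rot: [0.707, 0.039, -0.705, 0.041]
contact_force: [-0.3, -0.4, -0.4]
gripper_width: 85.4
```

Call:
arm_command:
  increments:
    - [[0,0,0],[0,0,30],0]
    - [[0,0,0],[0,0,70],0]
    - [[0,0,0],[-15,0,110],0]
    - [[0,0,0],[-40,0,150],0]
    - [[0,0,0],[-40,0,150],0]

```text
clock: 11.55
position: [481.8, -235.9, 222.9]
ee_rot: [0.711, 0.037, -0.701, 0.042]
contact_force: [0.5, -0.5, 0.4]
gripper_width: 85.8
```

```bash
python3 - <<'E'
from h import *
s=readout.read_state(); print(s["position"],s['gripper_width'],s['contact_force'],s['clock'])
for n in('side','scene','wrist'): snap(n,n+'6')
for n in('side6','scene6','wrist6'):
    c,im,d=load(n);P=cloud(c,d)
    for lo,hi in((50,58),(58,74)):
        m=(d>0)&(abs(P[...,0]-520)<85)&(abs(P[...,1]+236)<55)&(P[...,2]>lo)&(P[...,2]<hi); p=P[m]
        if len(p)>5: print(n,lo,len(p),cv2.minAreaRect(np.float32(p[:,:2])),np.median(p[:,2]))
a=load('side6')[1][90:350,190:450]; b=load('scene6')[1][110:320,160:440]; 
b=cv2.resize(b,(400,300)); a=cv2.resize(a,(400,400)); w=cv2.resize(load('wrist6')[1],(400,250))
o=np.zeros((550,800,3),np.uint8);o[:400,:400]=a;o[:300,400:]=b;o[300:,400:]=w
cv2.imwrite('pics/m6.png',o)
E
```

```text
[ 481.75302431 -235.88432054  222.86332996] 85.81792755082877 [ 0.45532146 -0.54077405  0.3722925 ] 11.55
side6 50 166 ((519.1419677734375, -230.97744750976562), (118.78125, 56.37394714355469), 4.953031539916992) 54.658922439487526
side6 58 437 ((519.064697265625, -230.81735229492188), (119.6137466430664, 53.12840270996094), 6.752702713012695) 61.05399492119193
scene6 50 117 ((520.5780639648438, -232.35940551757812), (120.58216094970703, 54.04338455200195), 6.081993103027344) 53.81993457870118
scene6 58 500 ((518.4646606445312, -230.687255859375), (124.15927124023438, 53.09996795654297), 4.1136579513549805) 65.26257062785308
wrist6 50 17 ((521.5164794921875, -236.56776428222656), (118.2913818359375, 49.87906265258789), 4.4087443351745605) 56.70753394544238
wrist6 58 4395 ((521.3027954101562, -236.2566375732422), (119.97521209716797, 52.697021484375), 6.229285717010498) 64.26589936288542
```

View pics/m6.png

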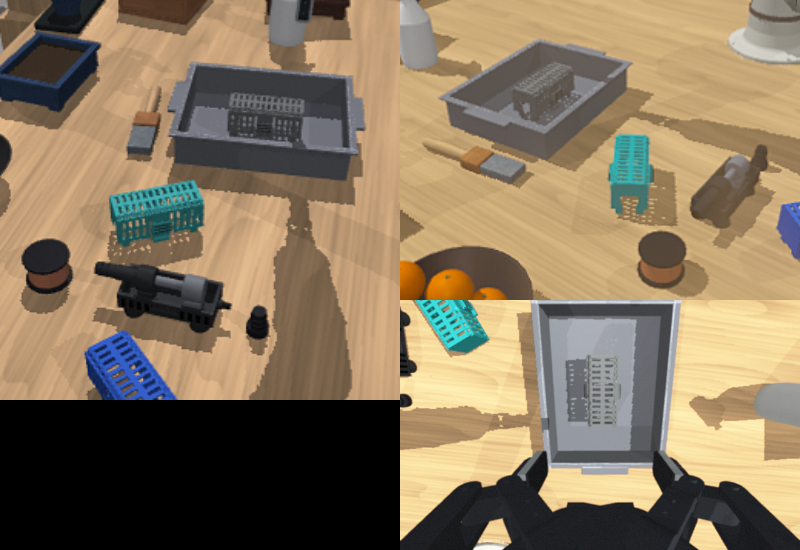

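The cover stands upright in the middle of the tub, with its roof at 64 mm (floor 4 + cover 60). The pump is uncovered, the bystanders are where they were, and the gripper is clear. Handing in.

```bash
python3 -c "
from bench import arm; print(arm.job_done())"
```

```text
the job is handed in; nothing more can be done
None
```

The grey strainer cover is off the pump and standing the right way up on the tub floor, near the middle. I squeezed both tabs, lifted it straight up, carried it over the look-alikes and lowered it until it touched down at about 6 N. I then opened the gripper and backed away, and handed in at about 12 s of the 42 s allowed.

**Final checks:**
- **Cover:** its roof measured 64.3 mm by the wrist camera (4 mm floor plus 60 mm cover expected) and the cover is level. The side and scene cameras gave 61.1 and 65.3 mm.
- **Everything else:** by eye in the last pictures, the brush, spool, connector and both look-alikes are where they were; I did not re-measure them. The gripper is open and well clear.

**Disagreements:**
- The cameras differed by up to about 6 mm in y on the cover's position in the tub, and by about 4 mm before the grasp.
- The gripper read 54 mm on the squeezed pads instead of the expected 57 mm. The cover still came free cleanly.

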